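# Set the drying cabinet's door stay to its middle hole

### The job

The little drying cabinet on the bench is kept nearly shut by the flat steel stay on its roof, whose slot lies over the pin. Lift the stay off the pin by its red knob, let the door swing open with it, and drop the middle one of its three round holes over the pin so that the bar lies fully down and the door stands open; feel for the pin gently, never force the bar against it. Leave the paint pot, brush jar and toy bird where they are and let go of the knob.

Things in the scene. Friction and masses are not known exactly. Their poses are not given: they have to be found in the camera images.
- cabinet: Fixed drying cabinet: plywood roof, green sides, 240 x 240 x 170 mm high. Origin: centre of its underside on the bench; +x points out of its front (door side, away from the robot), z up.
- door_hinge (a point): A point on the door's vertical hinge axis, at roof height; x +128, y -110, z 170 mm in the cabinet's frame.
- door (a joint): Opening of the red-framed glazed door (220 x 166 mm, about 0.7 kg), rad: 0 shut, at most 1.5, swinging out to the cabinet's +x (clockwise from above). At angle q the stay's pivot is at x 128 + 100 sin q, y -110 + 100 cos q mm of the cabinet's frame. Hinge friction about 0.12 N m, no spring; it stays where left. About 0.65 to 1.1 with the middle hole on the pin.
- stay: Flat steel bar 24 x 4 mm, about 0.12 kg. Origin: its pivot on the door's top edge, at the level of the bar's underside, 176 mm above the bench. Runs 217 mm along its own -x. On the centre line, from the pivot: slot 40 x 11 mm at 60 mm, round 11 mm holes at 108, 140, 172 mm, knob at 205 mm. Level is its lowest position (stopped by the pivot), 2 mm above the pin plate.
- knob (a point): Centre of the red ball knob, 22 mm across, on a 12 mm stem, 36 mm above the bar's underside, 42 mm above the roof when the bar is down. Pinch it from above, a finger on either side of the bar. The bar swivels freely; lifting the knob tilts the bar about its pivot (up to 0.7 rad, it falls back by its weight), so the knob rises on an arc, also towards the pivot.
- slot (a point): Middle of the stay's slot, at the bar's underside; the pin stands in the slot at the start.
- hole_mid (a point): Centre of the middle one of the three round holes, at the bar's underside: the one to use.
- pin_plate: Brass plate 52 x 34 x 4 mm on the roof; origin at its underside's centre, x +68, y -10, z 170 mm of the cabinet, same axes. Carries the upright steel pin, 9.2 mm thick, tip 14 mm above this origin (8 mm above the lying bar's underside), rim chamfered 0.7 mm. The pin is clamped anywhere within 14 mm either way along the plate's x (y = 0): not measured, new each time. It bears 30 N at most.
- paint_pot: Yellow paint pot, 38 mm across, 45 mm high, loose on the cabinet's roof; origin at the centre of its underside.
- brush_jar: Green glass jar with brushes, 72 mm across, brushes to 155 mm, loose on the bench beside the cabinet; origin at the centre of its underside.
- toy_bird: Painted wooden bird on a block, 70 x 45 mm, 80 mm high, loose on the bench beside the cabinet; origin at the centre of its underside.

How it is judged (in metres and radians):
On the way:
1. the stay is lifted off the pin, its slot at least 6 mm above where it lay (z of slot in the frame of pin_plate above 0.012 m), for 0.1 s.
At the end, for the whole second after the job is handed in: Middle round hole over the pin, bar fully down (within 2.5 mm of its lowest level; hole centre within 15.5 mm along and 3 mm across of the plate's centre), door open more than 0.5 rad, stay at rest, and pot, jar and bird within 15 mm of where they stood (z of hole_mid in the frame of pin_plate below 0.0085 m and x of hole_mid in the frame of pin_plate between -0.0155 and 0.0155 m and y of hole_mid in the frame of pin_plate between -0.003 and 0.003 m and value of joint door above 0.5 rad and linear speed of stay below 0.02 m/s and distance of each of paint_pot, brush_jar, toy_bird from where it was at the start of the episode below 0.015 m); the robot touches nothing.
It fails at once if the bar is forced against the pin or its plate with more than 30 N (contact force between stay and pin_plate above 30 N).
It fails at once if the paint pot, the brush jar or the toy bird is knocked over (angle between any of paint_pot, brush_jar, toy_bird's own z axis and vertical above 0.5 rad).
It also fails if it takes over 72 s, if anything falls off the work surface, if the arm or the gripper's body presses on something with over 40 N, if the wrist force passes 120 N, or if a joint passes its speed limit or range.

### The arm

A 6-joint arm with a two-finger parallel gripper is mounted at the origin on the work surface. World frame = base frame: x ahead of the robot, y to its left, z up, the work surface at z = 0. Lengths are in m, angles in degrees, forces in N, time in s.
With the tool pointing down it reaches from about 0.3 to 0.75 m from the base axis. Payload 8.5 kg.
Tool frame: the origin (TCP) lies on the centre line of the jaws, within the pads' length; the fingertips stand 17 mm ahead of it and the grasp point (between the pads) lies 2 mm behind it (env.tcp_to_tips is the distance from the TCP to the fingertips, in m); z points along the fingers, y is the line along which they close (so a half turn about z gives the same grasp; the last joint's range is limited). The gripper opens to 85 mm and grips with 20 to 120 N. Pads are 22 mm wide; open, the fingers measure 114 mm over their backs; the gripper's body (76 mm by 85 mm) begins 54 mm behind the grasp point. The pads swing forward as they close: fully open they stand 13 mm farther back than shut.
Start: joints at [-75.991, 21.807, 74.336, -0, 83.858, -12.336], TCP at [0.244, -0.493, 0.248] pointing down, gripper open.
Joint ranges: [-178.18, 178.18], [-50.72, 133.34], [12.68, 142.11], [-81.47, 261.47], [9.98, 163.14], [-165.26, 165.26]. Speed limits (degrees/s): [136.94, 136.94, 180, 180, 180, 180].

### API

Orientations are given as a 3x3 rotation matrix whose columns are the frame's x, y, z axes.
In Python, from rig import env gives the robot as it stands. The module is installed in compiled form; this text tells all that it offers.
- The arm moves only by the shell command python3 -m pendant 'ROWS' [FORCE]. ROWS is JSON, a list of rows, each a list of 7 numbers: the opening, from 0 (shut) to 1 (fully open), then the shift along the tool's x, y, z in m, then the turn, a rotation vector about the tool's x, y, z in rad. A call has 1 to 5 rows; each row is the pose to reach, as a shift and turn from the pose commanded when the call began, along the tool's axes at that moment; what a row does not reach only later rows make up. A row lasts 1/8 s, in which the tool goes at most 62.5 mm and 10.7 degrees, less where a joint would pass 70% of its speed; a pose out of reach is approached as far as the arm can. A call with a gripper value outside its range is refused whole. The fingers move at their own pace and stop on an object; FORCE is the grip in N (left out, the last holds). Time passes only in rows, so rows that repeat a pose let the fingers close. It gives the time, the measured TCP pose, the force, the opening and the grip force at its end, in the units of the state.
- env.observe(): the state, without advancing time (a new reading comes with each control period).
- env.get_image(name): name is "scene" or "top" or "wrist"; returns a dict with "image" (420x560x3 uint8, blue, green, red), "fx", "fy", "cx", "cy" (pixels), "pose" (4x4, takes a point from camera to world coordinates). Camera axes: x right, y up, looking along -z (the intrinsics and any distortion apply to the point x, -y, -z); pixel columns grow to the right and rows downward; lengths in m; the calibration is good to about 2 mm. A picture is of the moment at which its call begins. There is no depth.
- env.close_job(): hands the job in; it is judged then, once.
Trained networks look in the newest picture that a camera, given by its name, has taken for a name from the list of things; names that differ only in an ending like _2 or _b are one class to them, and where a whole thing is asked for, a point or a joint stands for the part that bears it (a point fixed in the world has none). Each returns a list of dicts, best first, with "conf" (0 to 1); they miss things now and then, are a little off and sometimes report something else, mostly with a low value. They report only what shows in the picture. A call takes as long as a camera call.
- env.find_in(camera, thing): "bbox" ([centre column, centre row, width, height] in pixels, round what is visible of it).
- env.trace(camera, thing): "mask" (420x560 bool, what is visible of it) and "bbox" ([centre column, centre row, width, height] in pixels, round what is visible of it).
- env.tip_of(camera, thing): "centre" ([column, row] in pixels: a listed point, or the origin of a listed thing).
The state is a dict: "time_s": time; "q": joint angles; "qvel": joint speeds; "joint_efforts": joint torques, N m; "position": TCP position; "tool_rot": TCP orientation; "ft_force": force on the tool from outside, world axes, zero at the start; "wrist_torque": the same for the moment, N m; "grip_width": finger opening in m; "gripper_force": force on a finger pad.
Only numpy, scipy, OpenCV 4.12 (cv2) and the standard library are available. Lean on these libraries where they do the work, as an engineer would, in place of code of your own. Each camera call takes 0.05 s, during which the arm holds its last target. There are 200 camera calls.

## Working session

There is one attempt and no reset: what is moved stays moved. The work goes in short steps, Python scripts to look and compute and a shell command to move; the robot and the scene stay as the last step left them, time stands still between calls to the robot, and variables do not carry over. Pictures are saved under pics/ and viewed, at most 10 in all, crops included, and the job is handed in when it is done.

```bash
mkdir -p pics
cat > h.py <<'E'
import numpy as np, cv2
from rig import env
def ray(im,px):
    P=im["pose"]; d=np.array([(px[0]-im["cx"])/im["fx"],-(px[1]-im["cy"])/im["fy"],-1.0])
    return P[:3,3], P[:3,:3]@d
def onz(im,px,z):
    o,d=ray(im,px); return o+d*(z-o[2])/d[2]
def proj(im,p):
    P=im["pose"]; c=P[:3,:3].T@(np.asarray(p)-P[:3,3]); return np.array([im["cx"]+im["fx"]*c[0]/-c[2], im["cy"]+im["fy"]*c[1]/c[2]])
def tri(ims,pxs):
    A=np.zeros((3,3));b=np.zeros(3)
    for im,px in zip(ims,pxs):
        o,d=ray(im,px);d=d/np.linalg.norm(d);M=np.eye(3)-np.outer(d,d);A+=M;b+=M@o
    return np.linalg.solve(A,b)
E
python3 - <<'E'
from h import *
np.set_printoptions(precision=4,suppress=True)
ims={}
for c in ["scene","top"]:
    ims[c]=im=env.get_image(c); cv2.imwrite(f"pics/{c}0.png",im["image"])
    print(c,{k:im[k] for k in im if k not in("image",)})
    for t in ["knob","door_hinge","pin_plate","stay","slot","hole_mid","cabinet","paint_pot","brush_jar","toy_bird"]:
        r=env.tip_of(c,t); print(c,t,[(np.round(x["centre"],1),round(x["conf"],2)) for x in r[:2]])
s=env.observe();print(s["position"],s["tool_rot"],s["time_s"],s["grip_width"])
E
```

```text
scene {'fx': 511.03001870319014, 'fy': 511.03001870319014, 'cx': 284.4691415870026, 'cy': 199.98720862399747, 'pose': array([[-0.1016, -0.7674,  0.6331,  1.3524],
       [ 0.9947, -0.0697,  0.0751,  0.1273],
       [-0.0134,  0.6374,  0.7704,  1.031 ],
       [ 0.    ,  0.    ,  0.    ,  1.    ]])}
scene knob [(array([238.7, 240. ]), 0.33)]
scene door_hinge [(array([282.8, 219.2]), 0.88)]
scene pin_plate [(array([328.3, 195.9]), 0.54), (array([358.9, 139.8]), 0.33)]
scene stay [(array([328.1, 216.7]), 0.69)]
scene slot [(array([322.3, 192.8]), 0.56)]
scene hole_mid [(array([316.8, 166.1]), 0.66)]
scene cabinet []
scene paint_pot [(array([359.1, 138.7]), 0.58)]
scene brush_jar [(array([240.6, 241.4]), 0.71)]
scene toy_bird [(array([411.3, 209. ]), 0.93), (array([323.2, 191.8]), 0.68)]
top {'fx': 513.3069433608423, 'fy': 513.3069433608423, 'cx': 270.16247220055016, 'cy': 208.5087825816171, 'pose': array([[-0.0167,  0.9843, -0.1755,  0.4253],
       [-0.9998, -0.0155,  0.0081,  0.0677],
       [ 0.0053,  0.1757,  0.9844,  1.2862],
       [ 0.    ,  0.    ,  0.    ,  1.    ]])}
top knob [(array([249.3, 274.9]), 0.8)]
top door_hinge [(array([277.5, 178.4]), 0.7)]
top pin_plate [(array([238.4, 216.2]), 0.44)]
top stay [(array([233.7, 182.5]), 0.59)]
top slot [(array([237.9, 211.5]), 0.69)]
top hole_mid [(array([238.9, 247.6]), 0.94)]
top cabinet [(array([232.7, 183.6]), 0.54)]
top paint_pot [(array([204.7, 294.2]), 0.56)]
top brush_jar [(array([321.1, 216.2]), 0.64)]
top toy_bird [(array([153.2, 272.3]), 0.81)]
[ 0.2441 -0.4929  0.2483] [[ 0.8961  0.4438  0.    ]
 [ 0.4438 -0.8961 -0.    ]
 [ 0.      0.0001 -1.    ]] 1.1 0.0855585299701143
```

View pics/scene0.png

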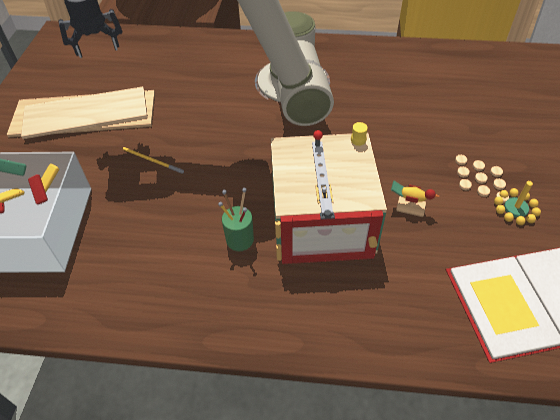

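View pics/top0.png

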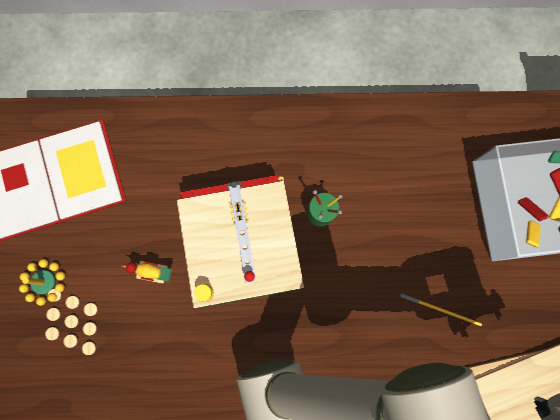

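The scene picture shows the door side facing the camera, with the knob at (318,134), the pot at (360,133), the jar at (238,228) and the bird at (412,200). In the top picture the knob is at (249,276), the pivot near (234,185), the pot at (204,293), and the roof corners are near (178,198), (283,180), (302,286) and (194,307).

Run:
```python
from h import *
from scipy.optimize import least_squares
np.set_printoptions(precision=4,suppress=True)
t=env.get_image("top"); s=env.get_image("scene")
# roof masks -> corners
def corners(im,box):
    hsv=cv2.cvtColor(im["image"],cv2.COLOR_BGR2HSV)
    m=cv2.inRange(hsv,(10,30,170),(30,150,255)); mm=np.zeros_like(m); x0,y0,x1,y1=box; mm[y0:y1,x0:x1]=m[y0:y1,x0:x1]
    mm=cv2.morphologyEx(mm,cv2.MORPH_OPEN,np.ones((3,3)))
    h=cv2.convexHull(max(cv2.findContours(mm,0,1)[0],key=cv2.contourArea))
    for e in np.linspace(2,15,30):
        a=cv2.approxPolyDP(h,e,True)
        if len(a)<=4: break
    return a[:,0,:].astype(float)
ct=corners(t,(165,160,315,320)); cs=corners(s,(255,125,395,225)); print(ct.tolist(),cs.tolist())
loc=[(.12,.12),(.12,-.12),(-.12,-.12),(-.12,.12)]
def T(p,l): c,s_=np.cos(p[2]),np.sin(p[2]); return np.array([p[0]+c*l[0]-s_*l[1],p[1]+s_*l[0]+c*l[1],.17 if len(l)<3 else l[2]])
def res(p):
    r=[]
    for im,c in((t,ct),(s,cs)):
        for l in loc:
            e=proj(im,T(p,l))-c; r+=list(e[np.argmin((e**2).sum(1))])
    return r
p0=onz(t,ct.mean(0),.17)
f=least_squares(res,[p0[0],p0[1],.17],loss="soft_l1"); p=f.x
print("cab",p,np.rad2deg(p[2]),np.round(res(p),1))
np.save("cab.npy",p)
k=tri([t,s],[(249.3,275.5),(318.5,134.5)]); print("knob tri",k, onz(t,(249.3,275.5),.212))
c,s_=np.cos(p[2]),np.sin(p[2]);R=np.array([[c,s_],[-s_,c]])
for n,px,z in(("knob",(249.3,275.5),.212),("pivot",(234,184.5),.18),("hole_mid",(238.9+0,247.6),.18),("slot",(237.9,211.5),.18),("plate",(238.4,213.2),.174),("pot",(204,292),.215),("jar",(324,208),.1)):
    w=onz(t,px,z); print(n,w,"cab",R@(w[:2]-p[:2]))
for l in[(.128,-.11,.17),(.068,-.01,.184),(.054,-.01,.184),(.082,-.01,.184)]: print(l,proj(t,T(p,l)),proj(s,T(p,l)))
a=cv2.resize(t["image"][165:325,165:345],None,fx=4,fy=4,interpolation=cv2.INTER_CUBIC)[:600]
cv2.imwrite("pics/tc.png",a)
```

```text
[[283.0, 181.0], [299.0, 288.0], [193.0, 307.0], [177.0, 200.0]] [[368.0, 134.0], [386.0, 209.0], [334.0, 212.0], [321.0, 138.0]]
cab [0.5494 0.129  0.1537] 8.804488596372403 [ -0.7  -1.3   0.   -0.1   3.4   0.2  -1.2   0.5   1.3  -0.1 -58.3   2.4
 -49.3  -1.1   1.6  -1.6]
knob tri [0.4761 0.1053 0.2123] [0.4762 0.1045 0.212 ]
knob [0.4762 0.1045 0.212 ] cab [-0.076 -0.013]
pivot [0.6776 0.1374 0.18  ] cab [ 0.128  -0.0113]
hole_mid [0.5379 0.1275 0.18  ] cab [-0.0116  0.0003]
slot [0.617  0.1292 0.18  ] cab [ 0.0669 -0.0101]
plate [0.6142 0.1284 0.174 ] cab [ 0.064  -0.0104]
pot [0.4439 0.198  0.215 ] cab [-0.0937  0.0843]
jar [ 0.636  -0.0686  0.1   ] cab [ 0.0554 -0.2085]
(0.128, -0.11, 0.17) [277.9882 178.2321] [280.5404 217.1244]
(0.068, -0.01, 0.184) [237.6513 210.6986] [324.8068 189.2633]
(0.054, -0.01, 0.184) [238.6729 216.9522] [324.1577 184.4631]
(0.082, -0.01, 0.184) [236.634 204.472] [325.4664 194.1407]
```

View pics/tc.png

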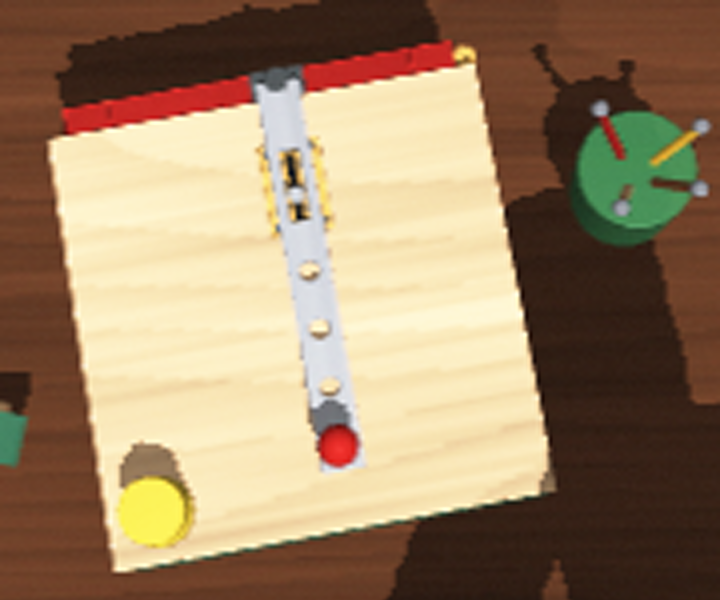

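The crop shows the pin tip in the slot near crop (297,192), which is image (239,213) or about cabinet x = 64 mm. The roof fit is good from the top view. I'll move above the knob now.

```bash
python3 -m pendant '[[1,0.4733,-0.4329,-0.06,0,0,0],[1,0.4733,-0.4329,-0.06,0,0,0],[1,0.4733,-0.4329,-0.06,0,0,0],[1,0.4733,-0.4329,-0.06,0,0,0],[1,0.4733,-0.4329,-0.06,0,0,0]]' 30
cat >> h.py <<'E'
from scipy.spatial.transform import Rotation as Ro
p=np.load("cab.npy")
def cab2w(x,y,z): c,s=np.cos(p[2]),np.sin(p[2]); return np.array([p[0]+c*x-s*y,p[1]+s*x+c*y,z])
def w2cab(w): c,s=np.cos(p[2]),np.sin(p[2]); d=w[:2]-p[:2]; return np.array([c*d[0]+s*d[1],-s*d[0]+c*d[1]])
def delta(pos,baryaw,o=None):
    "tool shift and turn: tool x along bar yaw (rad, world), z down"
    o=o or env.observe(); R=o["tool_rot"]; c,s=np.cos(baryaw),np.sin(baryaw)
    T=np.array([[c,s,0],[s,-c,0],[0,0,-1.]])
    return np.round(R.T@(np.asarray(pos)-o["position"]),4), np.round(Ro.from_matrix(R.T@T).as_rotvec(),4)
E
python3 - <<'E'
from h import *
print(env.observe()["position"],delta([.475,.105,.31],.16))
E
```

```text
time_s: 1.82
position: [0.357, -0.2009, 0.2778]
tool_rot: [[0.896, 0.443, 0.001], [0.443, -0.896, -0.0], [0.0, 0.001, -1.0]]
ft_force: [1.7, 0.0, 0.1]
grip_width: 0.0855
gripper_force: 0.0
[ 0.35695371 -0.20094434  0.27781546] (array([ 0.2414, -0.2219, -0.0322]), array([ 0.0006, -0.0004,  0.2993]))
```

```bash
python3 -m pendant '[[1,0.241,-0.222,-0.03,0,0,0.3],[1,0.241,-0.222,-0.03,0,0,0.3],[1,0.241,-0.222,-0.03,0,0,0.3],[1,0.241,-0.222,-0.03,0,0,0.3],[1,0.241,-0.222,-0.03,0,0,0.3]]'
python3 -m pendant '[[1,0.01,0,0,0,0,0],[1,0,0,0,0,0,0]]'
python3 - <<'E'
from h import *
np.set_printoptions(precision=4,suppress=True)
im=env.get_image("wrist"); cv2.imwrite("pics/w1.png",im["image"]); print(im["pose"],im["fx"],im["cx"],im["cy"])
for t in ["knob","slot","hole_mid","pin_plate","door_hinge","stay"]:
    for x in env.tip_of("wrist",t)[:2]:
        z={"knob":.212,"pin_plate":.174}.get(t,.18); w=onz(im,x["centre"],z); print(t,np.round(x["centre"],1),round(x["conf"],2),w,w2cab(w))
print(env.observe()["position"],delta([.475,.105,.31],.16))
E
```

```text
time_s: 2.45
position: [0.4627, 0.074, 0.3048]
tool_rot: [[0.987, 0.159, 0.001], [0.159, -0.987, -0.0], [0.001, 0.0, -1.0]]
ft_force: [0.9, -0.5, 0.9]
grip_width: 0.0855
gripper_force: 0.0
time_s: 2.7
position: [0.4624, 0.0718, 0.3038]
tool_rot: [[0.987, 0.16, -0.001], [0.16, -0.987, -0.0], [-0.001, 0.0, -1.0]]
ft_force: [-0.8, -0.2, 0.7]
grip_width: 0.0854
gripper_force: 0.0
[[ 0.1594  0.9504  0.2671  0.5299]
 [-0.9872  0.1533  0.0436  0.083 ]
 [ 0.0004 -0.2706  0.9627  0.4303]
 [ 0.      0.      0.      1.    ]] 353.24739993498474 278.8089793856362 207.08544102228936
knob [227.2 191. ] 0.67 [0.4746 0.1071 0.212 ] [-0.0772 -0.0102]
hole_mid [232.9  84.9] 0.95 [0.5396 0.1156 0.18  ] [-0.0117 -0.0117]
[0.4622 0.0712 0.3045] (array([ 0.018 , -0.0313, -0.0055]), array([ 0.0001, -0.0003, -0.0017]))
```

View pics/w1.png

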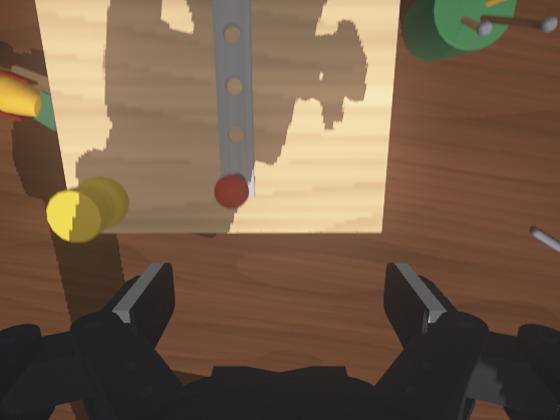

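The wrist view shows the red knob at (231,191), with the bar running up and its holes at (236,135), (235,86) and (232,34). The pot is at (80,215). Next I'll go forward a little to see the pin.

```bash
python3 -m pendant '[[1,0.09,-0.035,-0.005,0,0,0],[1,0.09,-0.035,-0.005,0,0,0],[1,0.09,-0.035,-0.005,0,0,0]]'
python3 - <<'E'
from h import *
np.set_printoptions(precision=4,suppress=True)
im=env.get_image("wrist"); a=im["image"]; 
for t in ["knob","slot","hole_mid","pin_plate","door_hinge","stay"]:
    for x in env.tip_of("wrist",t)[:2]:
        z={"knob":.212,"pin_plate":.174}.get(t,.18); w=onz(im,x["centre"],z); print(t,np.round(x["centre"],1),round(x["conf"],2),w,w2cab(w))
for x in (.054,.068,.082): print(x,proj(im,cab2w(x,-.01,.184)))
c=proj(im,cab2w(.068,-.01,.184)); x0,y0=int(max(0,c[0]-60)),int(max(0,c[1]-50)); print(x0,y0)
cv2.imwrite("pics/w2.png",cv2.resize(a[y0:y0+120,x0:x0+130],None,fx=5,fy=5,interpolation=cv2.INTER_CUBIC))
print(delta([.475,.1065,.29],.16))
E
```

```text
time_s: 3.42
position: [0.5468, 0.1213, 0.3085]
tool_rot: [[0.987, 0.16, -0.001], [0.16, -0.987, 0.0], [-0.001, -0.0, -1.0]]
ft_force: [0.2, 0.2, -0.6]
grip_width: 0.0855
gripper_force: 0.0
knob [285.7 313.8] 0.93 [0.4749 0.1049 0.212 ] [-0.0773 -0.0124]
knob [286.3 101.5] 0.3 [0.6186 0.1285 0.212 ] [ 0.0684 -0.0111]
slot [285.4  98.9] 0.98 [0.6208 0.1289 0.18  ] [ 0.0706 -0.0111]
slot [436.6   4.6] 0.62 [0.6938 0.0421 0.18  ] [ 0.1294 -0.108 ]
hole_mid [285.8  97.6] 0.68 [0.6217 0.1287 0.18  ] [ 0.0715 -0.0113]
hole_mid [286.2 210.8] 0.57 [0.5416 0.115  0.18  ] [-0.0098 -0.0126]
pin_plate [283.8 100.5] 0.82 [0.6197 0.1297 0.174 ] [ 0.0697 -0.01  ]
pin_plate [167.3 301.4] 0.34 [0.447  0.1991 0.174 ] [-0.0905  0.0849]
door_hinge [434.5   5.3] 0.6 [0.6932 0.0433 0.18  ] [ 0.129  -0.1067]
door_hinge [ 91.3 172.8] 0.3 [0.5474 0.2602 0.18  ] [0.0182 0.1299]
stay [288.1   3.7] 0.62 [0.6791 0.1368 0.18  ] [ 0.1293 -0.0121]
0.054 [283.7006 123.846 ]
0.068 [283.9075 102.7486]
0.082 [284.1211  80.9762]
223 52
(array([-0.0714,  0.0026,  0.0198]), array([ 0.0001, -0.0005, -0.0008]))
```

View pics/w2.png

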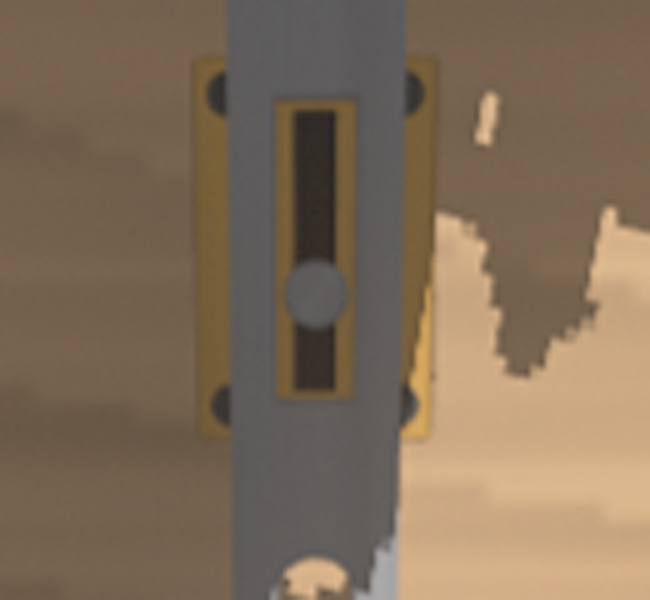

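The pin tip shows at crop (317,294), i.e. pixel (286,110), about 6 mm nearer the robot than the plate's centre. That puts it at cabinet x of about 62.5 mm. I'll go back to the knob and grasp it.

```bash
python3 -m pendant '[[1,-0.0714,0.003,0.02,0,0,0],[1,-0.0714,0.003,0.02,0,0,0],[1,-0.0714,0.003,0.06,0,0,0],[1,-0.0714,0.003,0.098,0,0,0],[1,-0.0714,0.003,0.098,0,0,0]]'
python3 - <<'E'
from h import *
print(env.observe()["position"],delta([.475,.1055,.2105],.16))
from scipy.optimize import brentq
P=np.array([.0625,-.010])  # true-cabinet pin
piv=lambda q: np.array([.128+.1*np.sin(q),-.11+.1*np.cos(q)])
q=brentq(lambda q: np.linalg.norm(piv(q)-P)-.14,.3,1.4); d=P-piv(q);u=d/np.linalg.norm(d)
off=np.array([.001,-.0013]); print("q",q,"u",u,"baryaw world",np.arctan2(-u[1],-u[0])+p[2])
for th in(0,.06,.08,.1,.2):
    k=piv(q)+u*(.205*np.cos(th)-.036*np.sin(th)); z=.176+.205*np.sin(th)+.036*np.cos(th)
    hole=piv(q)+u*.14*np.cos(th); k=k+(P-hole); print(th,"knob w",np.round(cab2w(*(k+off),z),4),"from pin",np.round(k-P,4))
print("pin w",cab2w(*(P+off),.184))
E
```

```text
time_s: 4.4
position: [0.475, 0.1064, 0.2102]
tool_rot: [[0.987, 0.159, -0.004], [0.159, -0.987, 0.0], [-0.004, -0.001, -1.0]]
ft_force: [0.1, -0.4, 0.9]
grip_width: 0.0855
gripper_force: 0.0
[0.47497416 0.10637236 0.21024506] (array([-0.0001,  0.0009, -0.0003]), array([-0.0007,  0.0037, -0.0005]))
q 0.7934574879069725 u [-0.97698754  0.21329637] baryaw world -0.06128042836464606
0 knob w [0.549  0.1315 0.212 ] from pin [-0.0635  0.0139]
0.06 knob w [0.5512 0.1314 0.2242] from pin [-0.0613  0.0134]
0.08 knob w [0.5521 0.1313 0.2283] from pin [-0.0605  0.0132]
0.1 knob w [0.5529 0.1313 0.2323] from pin [-0.0597  0.013 ]
0.2 knob w [0.5574 0.131  0.252 ] from pin [-0.0553  0.0121]
pin w [0.61385378 0.12752569 0.184     ]
```

```bash
python3 -m pendant '[[0.3,0,0,0,0,0,0],[0,0,0,0,0,0,0],[0,0,0,0,0,0,0],[0,0,0,0,0,0,0],[0,0,0,0,0,0,0]]' 30
```

```text
time_s: 5.03
position: [0.4757, 0.1065, 0.2116]
tool_rot: [[0.987, 0.159, 0.001], [0.159, -0.987, -0.0], [0.001, 0.0, -1.0]]
ft_force: [0.2, -0.6, -0.3]
grip_width: 0.0199
gripper_force: 29.3
```

```bash
python3 -m pendant '[[0,0.002,0,-0.01,0,0,0],[0,0.0046,0,-0.02,0,0,0],[0,0.0077,0,-0.03,0,0,0],[0,0.011,0,-0.04,0,0,0],[0,0.011,0,-0.04,0,0,0]]'
python3 - <<'E'
from h import *
im=env.get_image("wrist"); cv2.imwrite("pics/w3.png",im["image"])
print(env.observe()["position"],env.observe()["wrist_torque"],delta([.5574,.131,.252],-.061),delta([.52,.120,.252],.05))
E
```

```text
time_s: 5.65
position: [0.4869, 0.1083, 0.2521]
tool_rot: [[0.987, 0.159, 0.002], [0.159, -0.987, 0.0], [0.002, 0.0, -1.0]]
ft_force: [0.5, -0.1, -1.6]
grip_width: 0.0199
gripper_force: 29.3
[0.48663039 0.10826936 0.25154419] [ 0.03144809 -0.09630154  0.0083215 ] (array([ 0.0735, -0.0112, -0.0004]), array([ 1.000e-04, -7.000e-04,  2.208e-01])) (array([ 0.0348, -0.0063, -0.0004]), array([ 1.000e-04, -7.000e-04,  1.098e-01]))
```

View pics/w3.png

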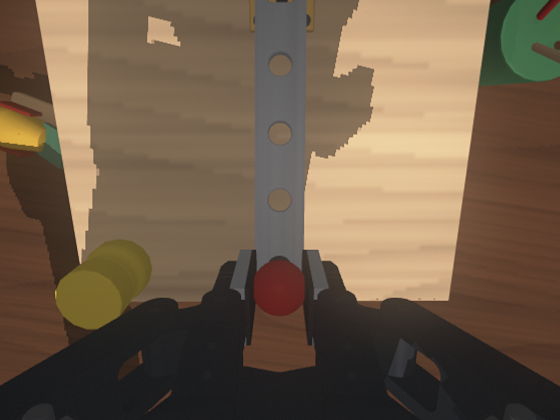

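The knob is held at (280,288), the bar is tilted and off the pin, and the pot is untouched. Now I'll push the knob slowly to swing the door open.

```bash
python3 -m pendant '[[0,0.007,-0.0013,0,0,0,0.022],[0,0.014,-0.0026,0,0,0,0.044],[0,0.021,-0.004,0,0,0,0.066],[0,0.028,-0.005,0,0,0,0.088],[0,0.035,-0.0063,0,0,0,0.11]]'
python3 -c "
from h import *
print(delta([.5574,.131,.252],-.061))"
```

```text
time_s: 6.32
position: [0.5205, 0.1201, 0.2513]
tool_rot: [[0.999, 0.048, -0.0], [0.048, -0.999, -0.0], [-0.0, 0.0, -1.0]]
ft_force: [-2.0, 1.1, 0.0]
grip_width: 0.0198
gripper_force: 29.4
(array([ 0.0374, -0.0091, -0.0007]), array([0.0002, 0.0002, 0.1091]))
```

```bash
python3 -m pendant '[[0,0.0075,-0.0018,0,0,0,0.022],[0,0.015,-0.0036,0,0,0,0.044],[0,0.0225,-0.0055,0,0,0,0.066],[0,0.03,-0.0073,0,0,0,0.088],[0,0.0374,-0.0091,0,0,0,0.109]]'
python3 -m pendant '[[0,0,0,0,0,0,0],[0,0,0,0,0,0,0]]'
python3 - <<'E'
from h import *
im=env.get_image("wrist"); cv2.imwrite("pics/w4.png",im["image"])
for t in ["knob","hole_mid","slot","pin_plate"]:
    print(t,[(np.round(x["centre"],1),round(x["conf"],2)) for x in env.tip_of("wrist",t)[:2]])
print("pin pred",proj(im,[.61385,.1275,.184]))
print(env.observe()["position"])
E
```

```text
time_s: 6.95
position: [0.5573, 0.131, 0.2514]
tool_rot: [[0.998, -0.061, -0.0], [-0.061, -0.998, -0.0], [-0.0, 0.0, -1.0]]
ft_force: [-2.4, -2.0, 0.1]
grip_width: 0.0197
gripper_force: 29.5
time_s: 7.2
position: [0.5571, 0.1309, 0.2514]
tool_rot: [[0.998, -0.059, 0.001], [-0.059, -0.998, -0.0], [0.001, 0.0, -1.0]]
ft_force: [1.0, -1.0, -1.1]
grip_width: 0.0201
gripper_force: 29.5
knob [(array([276.5, 289.3]), 0.78)]
hole_mid [(array([277.3, 135.9]), 0.68)]
slot [(array([476. ,  75.6]), 0.27)]
pin_plate [(array([277.9, 120.1]), 0.96)]
pin pred [279.22179827 130.26692261]
[0.55682733 0.13095869 0.25148117]
```

View pics/w4.png

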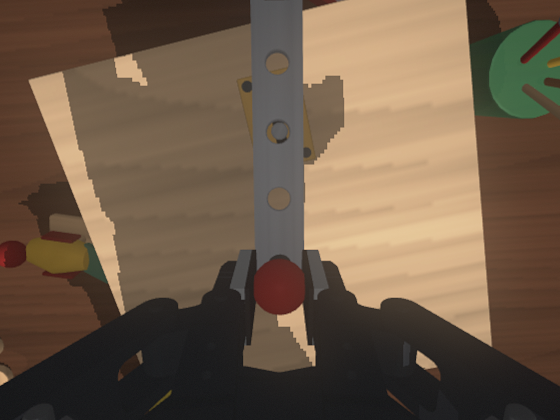

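The pin's tip (281,131) is already seen inside the middle hole (278,131), so I'll lower to just above the pin.

```bash
python3 -m pendant '[[0,-0.0015,0,0.007,0,0,0],[0,-0.003,0,0.014,0,0,0],[0,-0.0047,0,0.022,0,0,0],[0,-0.0047,0,0.022,0,0,0]]'
python3 - <<'E'
from h import *
im=env.get_image("wrist"); c=proj(im,[.61385,.1275,.184]); x0,y0=int(c[0]-40),int(c[1]-30); print(c,x0,y0)
cv2.imwrite("pics/w5.png",cv2.resize(im["image"][y0:y0+60,x0:x0+80],None,fx=8,fy=8,interpolation=cv2.INTER_CUBIC))
print(env.observe()["position"],im["pose"][:3,3], proj(im,[.61485,.1275,.184])-c)
E
```

```text
time_s: 7.95
position: [0.5518, 0.1313, 0.2286]
tool_rot: [[0.998, -0.059, -0.001], [-0.059, -0.998, -0.0], [-0.001, 0.0, -1.0]]
ft_force: [-2.8, -1.7, -0.5]
grip_width: 0.02
gripper_force: 29.6
[279.50453711 121.49061083] 239 91
[0.55201238 0.13127495 0.22912781] [0.62014749 0.12752127 0.35503107] [-0.1258244  -2.18337168]
```

View pics/w5.png

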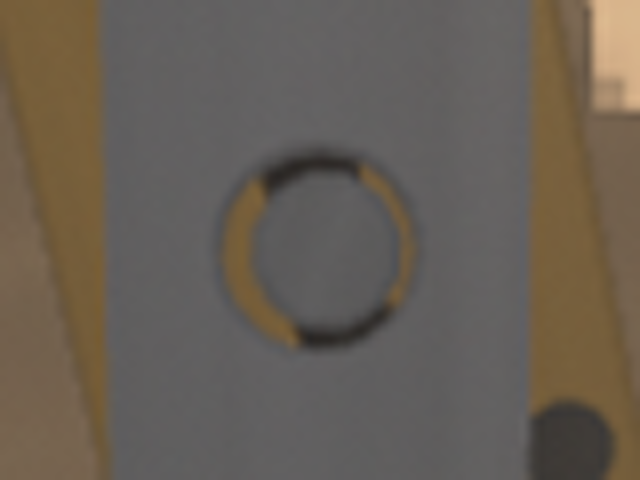

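The pin's circle (326,252) sits about 0.5 mm right of the hole's (317,249), so the knob needs about 0.7 mm sideways and 0.3 mm back. I'll correct that and start the descent.

```bash
python3 -m pendant '[[0,-0.0003,0.0007,0,0,0,0],[0,-0.0008,0.0007,0.002,0,0,0],[0,-0.0011,0.0007,0.004,0,0,0],[0,-0.0015,0.0007,0.006,0,0,0],[0,-0.0015,0.0007,0.006,0,0,0]]'
python3 -c "
from h import *
o=env.observe();print(o['position'],o['ft_force'])"
```

```text
time_s: 8.62
position: [0.5506, 0.1307, 0.2232]
tool_rot: [[0.998, -0.059, -0.0], [-0.059, -0.998, -0.0], [-0.0, 0.0, -1.0]]
ft_force: [-2.2, -1.7, 0.2]
grip_width: 0.0201
gripper_force: 29.6
[0.55056688 0.13065899 0.2231865 ] [-2.24223278 -1.73562232  0.186216  ]
```

```bash
python3 -m pendant '[[0,-0.0002,0,0.001,0,0,0],[0,-0.0004,0,0.002,0,0,0],[0,-0.0004,0,0.002,0,0,0]]'
python3 -m pendant '[[0,-0.0002,0,0.001,0,0,0],[0,-0.0002,0,0.001,0,0,0]]'
```

```text
time_s: 9.0
position: [0.5502, 0.1307, 0.2213]
tool_rot: [[0.998, -0.059, -0.0], [-0.059, -0.998, -0.0], [-0.0, 0.0, -1.0]]
ft_force: [-2.0, -1.5, 0.7]
grip_width: 0.0201
gripper_force: 29.6
time_s: 9.25
position: [0.55, 0.1307, 0.2203]
tool_rot: [[0.998, -0.059, -0.0], [-0.059, -0.998, 0.0], [-0.0, -0.0, -1.0]]
ft_force: [-2.8, -1.1, 1.6]
grip_width: 0.0199
gripper_force: 29.6
```

```bash
python3 -m pendant '[[0,-0.0002,0,0.001,0,0,0],[0,-0.0002,0,0.001,0,0,0],[0,-0.0002,0,0.001,0,0,0]]'
python3 -c "
from h import *
for i in range(5):
    env.get_image('wrist');o=env.observe();print(o['position'].round(4) if hasattr(o['position'],'round') else o['position'],o['ft_force'])"
```

```text
time_s: 9.62
position: [0.5499, 0.1307, 0.2194]
tool_rot: [[0.998, -0.059, 0.0], [-0.059, -0.998, 0.0], [0.0, -0.0, -1.0]]
ft_force: [-1.5, -0.2, -0.0]
grip_width: 0.0197
gripper_force: 29.6
[0.5499 0.1307 0.2194] [-2.16680419 -1.3762438   0.09257737]
[0.5499 0.1307 0.2194] [-2.33741273 -1.690707    0.25149956]
[0.5498 0.1307 0.2194] [-2.18511293 -0.91613771 -0.01178657]
[0.5498 0.1307 0.2194] [-2.13121873 -1.40867459 -0.01136529]
[0.5499 0.1307 0.2194] [-2.49982208 -0.45499902  0.07216263]
```

No contact force, and the hole should be about 3 mm over the tip. I'll continue gently.

```bash
python3 -m pendant '[[0,-0.0002,0,0.001,0,0,0],[0,-0.0004,0,0.002,0,0,0],[0,-0.0004,0,0.002,0,0,0]]'
python3 -m pendant '[[0,-0.0002,0,0.001,0,0,0],[0,-0.0004,0,0.002,0,0,0],[0,-0.0004,0,0.002,0,0,0]]'
```

```text
time_s: 10.25
position: [0.5494, 0.1307, 0.2173]
tool_rot: [[0.998, -0.059, -0.0], [-0.059, -0.998, -0.0], [-0.0, 0.0, -1.0]]
ft_force: [-2.1, -0.5, 0.5]
grip_width: 0.0198
gripper_force: 29.6
time_s: 10.62
position: [0.5491, 0.1308, 0.2153]
tool_rot: [[0.998, -0.059, 0.0], [-0.059, -0.998, 0.0], [0.0, -0.0, -1.0]]
ft_force: [-2.3, -0.7, -0.4]
grip_width: 0.0201
gripper_force: 29.6
```

```bash
python3 -m pendant '[[0,-0.0002,0,0.001,0,0,0],[0,-0.0003,0,0.002,0,0,0],[0,-0.0003,0,0.002,0,0,0]]'
python3 -m pendant '[[0,-0.0002,0,0.001,0,0,0],[0,-0.0002,0,0.001,0,0,0],[0,-0.0002,0,0.001,0,0,0]]'
python3 - <<'E'
from h import *
im=env.get_image("wrist"); c=proj(im,[.6135,.1275,.184]); x0,y0=int(c[0]-60),int(c[1]-50)
cv2.imwrite("pics/w6.png",cv2.resize(im["image"][y0:y0+100,x0:x0+120],None,fx=5,fy=5,interpolation=cv2.INTER_CUBIC))
E
```

```text
time_s: 11.0
position: [0.5489, 0.131, 0.2134]
tool_rot: [[0.998, -0.059, 0.001], [-0.059, -0.998, 0.0], [0.001, -0.0, -1.0]]
ft_force: [1.1, 1.2, -0.2]
grip_width: 0.0199
gripper_force: 29.6
time_s: 11.38
position: [0.5488, 0.1308, 0.2125]
tool_rot: [[0.998, -0.059, 0.001], [-0.059, -0.998, 0.0], [0.001, -0.0, -1.0]]
ft_force: [1.6, 0.0, 0.3]
grip_width: 0.02
gripper_force: 29.6
```

View pics/w6.png

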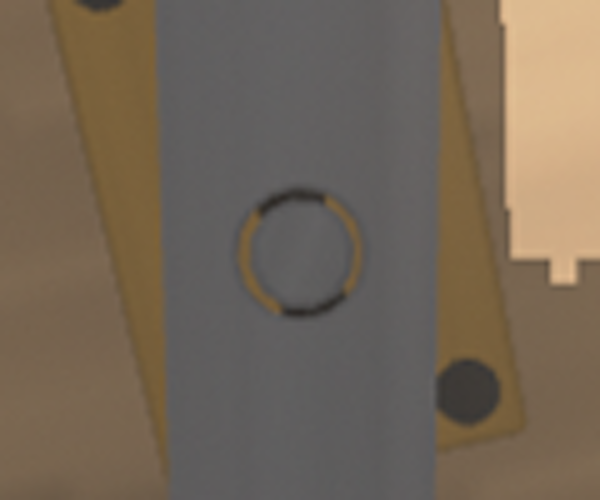

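The pin is concentric in the middle hole at crop (300,250), with the bar about 1 mm from level at the knob. I'll release and withdraw straight up.

```bash
python3 -m pendant '[[0,0,0,0.0007,0,0,0],[0.6,0,0,0.0007,0,0,0],[0.9,0,0,0.0007,0,0,0],[0.9,0,0,0.0007,0,0,0],[0.9,0,0,0.0007,0,0,0]]'
python3 -m pendant '[[0.9,0,0,-0.02,0,0,0],[0.9,0,0,-0.05,0,0,0],[0.9,0,0,-0.08,0,0,0],[0.9,0,0,-0.08,0,0,0]]'
python3 - <<'E'
from h import *
im=env.get_image("wrist"); cv2.imwrite("pics/w7.png",im["image"])
for t in ["knob","hole_mid","pin_plate"]:
    for x in env.tip_of("wrist",t)[:2]:
        z={"knob":.212,"pin_plate":.174}.get(t,.18); print(t,np.round(x["centre"],1),round(x["conf"],2),onz(im,x["centre"],z),w2cab(onz(im,x["centre"],z)))
E
```

```text
time_s: 12.05
position: [0.5485, 0.1308, 0.2116]
tool_rot: [[0.998, -0.059, -0.0], [-0.059, -0.998, 0.0], [-0.0, 0.0, -1.0]]
ft_force: [0.6, -0.0, -0.3]
grip_width: 0.0767
gripper_force: 0.0
time_s: 12.55
position: [0.5491, 0.1308, 0.2937]
tool_rot: [[0.998, -0.059, 0.004], [-0.059, -0.998, 0.0], [0.004, -0.0, -1.0]]
ft_force: [-0.1, -0.1, -0.4]
grip_width: 0.0765
gripper_force: 0.0
knob [273.4 223.6] 0.57 [0.54898713 0.1344854  0.212     ] [0.00046299 0.0055064 ]
knob [279.  115.8] 0.22 [0.61341207 0.12716769 0.212     ] [ 0.0630087  -0.01158617]
hole_mid [277.2 117.4] 0.62 [0.61195996 0.12842952 0.18      ] [ 0.06176684 -0.01011694]
pin_plate [276.7 105.2] 0.84 [0.61977909 0.12831575 0.174     ] [ 0.06947642 -0.0114262 ]
```

View pics/w7.png

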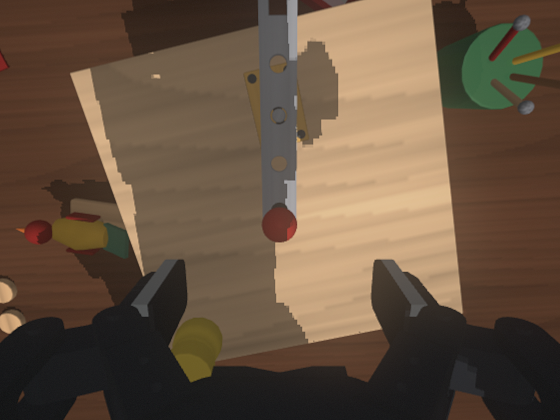

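The middle hole sits on the pin at (280,116), the knob is free at (280,224), and the pot, jar and bird are undisturbed. I'm handing in.

```bash
python3 -c "
from rig import env
print(env.close_job())"
```

```text
the job is handed in; nothing more can be done
None
```

The stay's middle hole is over the pin with the door standing open, the knob is released, and the pot, jar and bird were not disturbed; the job was handed in after about 13 s of robot time, and no verdict came back.

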